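# Swap a spice jar at the back of the condiment caddy

### The arm

A 6-joint arm with a two-finger parallel gripper is mounted at the origin on the work surface. World frame = base frame: x ahead of the robot, y to its left, z up, the work surface at z = 0. Lengths are in m, angles in rad, forces in N, time in s.
With the tool pointing down it reaches from about 0.375 to 0.9 m from the base axis. Payload 3.1 kg.
Tool frame: the origin (TCP) lies on the mounting face of the last link; the fingertips stand 182 mm ahead of it and the grasp point (between the pads) lies 164 mm ahead of it; z points along the fingers, y is the line along which they close (so a half turn about z gives the same grasp; the last joint's range is limited). The gripper opens to 87 mm and grips with 3 to 60 N. Pads are 19 mm wide; open, the fingers measure 117 mm over their backs; the gripper's body (75 mm by 190 mm) begins 51 mm behind the grasp point.
Start: joints at [0.96, 0.527, 1.433, -0, 1.181, -0.178], TCP at [0.262, 0.567, 0.405] pointing down, gripper open.
Joint ranges: [-3.08, 3.08], [-0.75, 2.2], [0.22, 2.44], [-1.43, 4.57], [0, 2.65], [-2.85, 2.85]. Speed limits (rad/s): [2.79, 2.79, 3.14, 3.14, 3.14, 3.14].

### API

Orientations are given as a unit quaternion [w, x, y, z].
In Python, from cell import observe, viewer, ticket, finder gives the robot as it stands. The module is installed in compiled form; this text tells all that it offers.
- The arm moves only by the tool carry_out, never from a script. Its arguments are lists of equal length, an entry for each row: "slide": the shift along the tool's x, y, z in mm, a list of three; "yaw": the turn about the tool's z in rad; "fingers": the finger opening in mm, from 0 to 87. In form: {"slide": [[dx, dy, dz], ...], "yaw": [yaw, ...], "fingers": [fingers, ...]}. A call has 1 to 5 rows; each row shifts and turns the commanded pose from where the row before left it, along the tool's axes as they then stand; what a row does not reach is not made up. A row lasts 1/12 s, in which the tool goes at most 41.7 mm and 7.16 degrees, less where a joint would pass 70% of its speed; a pose out of reach is approached as far as the arm can. A call is refused whole if a number of a shift passes 41.7 or a number of a turn 0.125, either way. A call with a gripper value outside its range is refused whole. The fingers move at their own pace and stop on an object; "squeeze" is the grip in N (left out, the last holds). Time passes only in rows, so rows that do not move let the fingers close. It gives the time, the measured TCP pose, the force, the opening and the grip force at its end, in the units of the state.
- observe(): the state, without advancing time (a new reading comes with each control period).
- viewer.get_image(name): name is "scene" or "top" or "wrist"; returns (picture, depth): 400x640x3 uint8, blue, green, red; 400x640 float32, m along the optical axis (not along the pixel's ray), 0 where there is no reading.
- viewer.camera_info(name): a dict with "fx", "fy", "cx", "cy" (pixels), "D" ([k1, k2, p1, p2, k3] as OpenCV has them; the pictures are not rectified), "rvec" (rotation vector, rad) and "tvec" (3), from world to camera coordinates, as OpenCV has them. Camera axes: x right, y down, z forward; pixel columns grow to the right and rows downward; lengths in m; the calibration is good to about 2 mm. A picture is of the moment at which its call begins: read the wrist's pose just before it. camera_info takes no time and is no camera call; for the wrist camera it gives the pose at the moment of the call.
- ticket.finish_job(): hands the job in; it is judged then, once.
Trained networks look in the newest picture that a camera, given by its name, has taken for a name from the list of things; names that differ only in an ending like _2 or _b are one class to them, and where a whole thing is asked for, a point or a joint stands for the part that bears it (a point fixed in the world has none). Each returns a list of dicts, best first, with "confidence" (0 to 1); they miss things now and then, are a little off and sometimes report something else, mostly with a low value. They report only what shows in the picture. A call takes as long as a camera call. They do not tell look-alikes from the thing itself.
- finder.look_for(camera, thing): "location" ([column, row] in pixels, amid what is visible of it).
The state is a dict: "t": time; "joint_positions": joint angles; "joint_vel": joint speeds; "joint_efforts": joint torques, N m; "position": TCP position; "ee_rot": TCP orientation; "ft_force": force on the tool from outside, world axes, zero at the start; "wrist_torque": the same for the moment, N m; "gripper_width": finger opening in m; "grip_force": force on a finger pad.
Only numpy, scipy, OpenCV 4.12 (cv2) and the standard library are available. Lean on these libraries where they do the work, as an engineer would, in place of code of your own. Each camera call takes 0.05 s, during which the arm holds its last target. There are 200 camera calls.

### The job

The green-lidded spice jar stands at the back of the wooden caddy, behind the oil bottle and the pepper mill. First stand both of those in the steel tray, then fetch the green-lidded jar and stand it in the middle of the blue coaster on the chopping board, then put the red-lidded jar away on the back cork spot where the green one stood, and finally put the bottle and the mill back upright, each on the very spot it came from. Knock nothing over, and leave the leek and the knife where they lie.

Things in the scene. Friction and masses are not known exactly. Their poses are not given: they have to be found in the camera images.
- oil: Green glass oil bottle, loose, round, upright, 192 mm tall, about 0.45 kg. Body 60 mm in diameter up to 125 mm, then shoulder, then a straight neck with brass cap, 28 mm in diameter, from 142 to 192 mm: grip it there, about 168 mm up, from above. Origin: centre of its underside; z is its axis. Starts on one of the caddy's two front spots.
- mill: Pale wooden pepper mill, loose, round, upright, 192 mm tall, about 0.3 kg. Foot 58 mm in diameter, waist 42, shoulder 56 at 125 to 136 mm, then a straight head 34 mm in diameter from 142 to 186 mm: grip it there, about 168 mm up, from above. Origin: centre of its underside; z is its axis. Starts on the caddy's other front spot; sides vary.
- jar_green: Spice jar with a green lid, loose, a cylinder 48 mm in diameter and 72 mm tall (lid: the top 20 mm, same width), about 0.18 kg. Origin: centre of its underside; z is its axis. It starts on the caddy's back cork spot. To go on the coaster.
- jar_red: Spice jar with a red lid and brick-red filling, loose, same size and weight as the green-lidded one. Origin: centre of its underside; z is its axis. It starts on the chopping board's front half, to one side of the coaster. To go on the caddy's back cork spot.
- rack: Caddy: fixed dark wooden tray, 150 mm (x) by 190 mm (y), floor 8 mm above the table, rim 6 mm wide, 18 mm high. Origin: centre of its underside; x points to its back, away from the robot. Three cork spots, flush: front ones at x -25, y +40 and -40 mm (68 mm in diameter), back one at x +25, y 0 (60 mm). Things start within 3 mm of their middle.
- tray: Fixed bare steel tray for setting things aside, 154 mm (x) by 214 mm (y), floor 4 mm above the table, rim 4 mm wide and 12 mm high. Origin: centre of its underside. Empty at the start; room for the bottle and the mill side by side along its y axis, at y = +50 and -50 mm.
- board: Fixed white chopping board, 240 mm (x) by 260 mm (y), 18 mm thick. Origin: centre of its underside. The coaster and the red-lidded jar are on its front half (x about -50 mm, y about +60 and -60 mm; which side is which varies), the leek and the knife on its far half.
- coaster: Flat blue round coaster, 74 mm in diameter and 4 mm thick, fixed on the board (its top is 22 mm above the table). Origin: centre of its underside.
- leek: Piece of leek, white and green, 36 mm thick and 130 mm long along its y axis, lying across the far half of the board. Origin: centre of its underside. Leave it alone.
- knife: Kitchen knife with a yellow wooden handle (16 mm high), about 230 mm long along its y axis, lying at the far edge of the board. Origin: on its underside near mid-length. Leave it alone.
Not all that is in view belongs to the job. Several things look just like the rack: the one meant starts farthest from the robot's base.

How it is judged:
By the outcome, as a careful person would: the job done as asked, in the order asked, and still so for the second after the job is handed in, with the robot touching nothing.
It also fails if it takes over 141 s, if anything falls off the work surface, if the arm or the gripper's body presses on something with over 40 N, if the wrist force passes 120 N, or if a joint passes its speed limit or range.

## Working session

There is one attempt and no reset: what is moved stays moved. The work goes in short steps, Python scripts to look and compute and a tool call to move; the robot and the scene stay as the last step left them, time stands still between calls to the robot, and variables do not carry over. Pictures are saved under pics/ and viewed, at most 14 in all, crops included, and the job is handed in when it is done.

Besides the shell and the picture viewer there is one more tool, called after "Call:" as name([rows], argument=value, ...), one row to a line, values as JSON. carry_out: Moves the arm, as the interface text tells. Its arguments: {"type":"object","properties":{"slide":{"type":"array","items":{"type":"array","items":{"type":"number"}}},"yaw":{"type":"array","items":{"type":"number"}},"fingers":{"type":"array","items":{"type":"number"}},"squeeze":{"type":"number"}},"required":["slide","yaw","fingers"]}

```bash
mkdir -p pics; cat > h.py <<'E'
import numpy as np, cv2
from cell import observe, viewer, ticket, finder
def w2c(n):
    i=viewer.camera_info(n);R=cv2.Rodrigues(np.array(i["rvec"],float))[0];t=np.array(i["tvec"],float).ravel()
    K=np.array([[i["fx"],0,i["cx"]],[0,i["fy"],i["cy"]],[0,0,1]]);return K,np.array(i["D"],float),R,t
def cloud(n,d):
    K,D,R,t=w2c(n);h,w=d.shape;u,v=np.meshgrid(np.arange(w),np.arange(h))
    p=cv2.undistortPoints(np.stack([u,v],-1).reshape(-1,1,2).astype(np.float32),K,D).reshape(h,w,2)
    c=np.dstack([p[...,0]*d,p[...,1]*d,d]);W=(c-t)@R;W[d<=0]=np.nan;return W
def onplane(n,px,z):
    K,D,R,t=w2c(n);p=cv2.undistortPoints(np.array([[px]],np.float32),K,D).ravel()
    r=R.T@np.array([p[0],p[1],1]);o=-R.T@t;return o+r*(z-o[2])/r[2]
E
cat > a.py <<'E'
from h import *
s=observe();print(s)
for n in ["top","scene"]:
    im,d=viewer.get_image(n);cv2.imwrite(f"pics/{n}0.png",im);np.savez(f"{n}0.npz",im=im,d=d)
    W=cloud(n,d)
    for th in ["oil","mill","jar_green","jar_red","rack","tray","board","coaster"]:
        for r in finder.look_for(n,th)[:4]:
            c,w=[int(round(x)) for x in r["location"]]
            print(n,th,round(r["confidence"],2),c,w,np.round(W[min(w,399),min(c,639)],3))
E
python3 a.py
```

```text
{'t': 0.0, 'joint_positions': array([ 9.59491642e-01,  5.28491545e-01,  1.43391179e+00, -1.70960236e-05,
        1.18139049e+00, -1.78467725e-01]), 'joint_vel': array([-0.00018421, -0.00105489, -0.00048208, -0.00023216,  0.00049442,
       -0.00169526]), 'joint_efforts': array([ 2.01700765e-03, -4.40038991e+01, -1.76599270e+01,  6.34443923e-02,
        5.81768516e-02, -1.54191043e-04]), 'position': array([0.26191083, 0.56709565, 0.40375259]), 'ee_rot': array([-4.16103050e-04,  2.14729726e-01,  9.76672890e-01, -1.01892689e-03]), 'ft_force': array([ 0.1381594 , -0.49168613, -0.34408576]), 'wrist_torque': array([ 0.02381084, -0.03091241,  0.00174316]), 'grip_force': 0.0, 'gripper_width': 0.08685642061648924}
top oil 0.82 334 180 [ 0.495 -0.024  0.201]
top mill 0.85 304 177 [0.502 0.04  0.192]
top jar_green 0.62 321 159 [0.558 0.004 0.084]
top jar_red 0.66 164 209 [0.436 0.371 0.089]
top jar_red 0.18 302 178 [0.499 0.044 0.198]
top rack 0.69 405 274 [ 0.284 -0.206  0.007]
top rack 0.61 316 173 [0.534 0.016 0.007]
top tray 0.58 453 180 [ 0.519 -0.329  0.007]
top board 0.91 192 198 [0.468 0.324 0.02 ]
top coaster 0.81 208 216 [0.423 0.283 0.022]
top coaster 0.32 189 179 [0.511 0.323 0.058]
scene oil 0.9 308 202 [ 0.536 -0.028  0.137]
scene mill 0.83 346 205 [0.539 0.045 0.144]
scene jar_green 0.77 329 240 [0.58  0.019 0.081]
scene jar_green 0.33 453 211 [0.436 0.276 0.025]
scene jar_red 0.62 509 209 [0.462 0.371 0.086]
scene rack 0.78 256 144 [ 0.277 -0.201  0.008]
scene rack 0.75 335 253 [0.564 0.031 0.006]
scene tray 0.77 180 219 [ 0.52  -0.32   0.002]
scene board 0.66 480 232 [0.481 0.331 0.021]
scene board 0.4 483 246 [0.531 0.325 0.046]
scene coaster 0.85 455 211 [0.434 0.281 0.023]
```

View pics/top0.png

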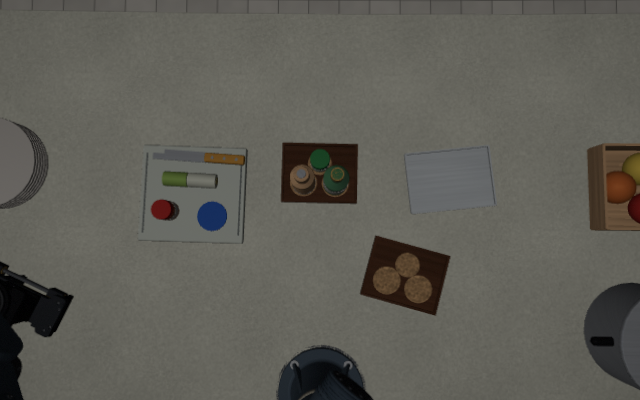

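View pics/scene0.png

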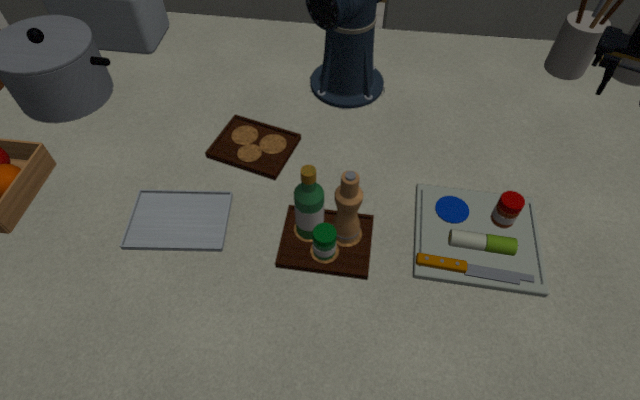

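Top view: the loaded rack is the one at pixel (320,173) (oil at (336,180), mill at (302,180), green jar at (320,160)). The empty look-alike is at (405,275), the tray at (450,180), the coaster at (212,216) and the red jar at (163,210). The scene view agrees. Next I'll measure precisely.

```bash
cat > m.py <<'E'
from h import *
def cen(n,m,z,box):
    k=np.zeros_like(m,np.uint8);x0,y0,x1,y1=box;k[y0:y1,x0:x1]=m[y0:y1,x0:x1]
    N,l,st,ce=cv2.connectedComponentsWithStats(k)
    i=1+np.argmax(st[1:,4]);c=max(cv2.findContours((l==i).astype(np.uint8),0,1)[0],key=len)
    return i,st[i],onplane(n,ce[i],z),np.array([onplane(n,p[0],z)[:2] for p in c])
for n,b in [("top",dict(co=(190,195,235,240),re=(145,195,180,225),gr=(305,145,333,173),rk=(270,135,370,212),tr=(395,140,505,220),bd=(130,135,255,250))),
            ("scene",dict(co=(430,190,475,228),re=(490,185,530,230),gr=(308,220,340,265)))]:
    f=np.load(n+"0.npz");im=f["im"];d=f["d"];W=cloud(n,d);hsv=cv2.cvtColor(im,cv2.COLOR_BGR2HSV);H,S,V=[hsv[...,i] for i in range(3)]
    zz=W[...,2]
    def rep(name,m,z):
        i,st,c,P=cen(n,m,z,b[name]);e=P.max(0)-P.min(0)
        print(n,name,"px",st,"cen",np.round(c,4),"circ",np.round(cv2.minEnclosingCircle((P*1000).astype(np.float32)),1) if 0 else np.round((P.max(0)+P.min(0))/2,4),"ext",np.round(e,3),"rect",cv2.minAreaRect((P*1000).astype(np.float32)))
    rep("co",(H>100)&(H<130)&(S>150),.022)
    top=lambda z:abs(zz-z)<.006
    rep("re",((H<8)|(H>172))&(S>150)&top(.09),.09)
    rep("gr",(H>50)&(H<85)&(S>110)&top(.08),.08)
    if n=="top":
        print("floor z",np.nanmedian(zz[250:300,200:300]))
        rep("rk",(V<75),.018)
        rep("bd",(zz>.012),.018)
        tx=np.median(im[230:240,420:480].reshape(-1,3),0);print(tx,im[180,450],im[150,450],im[148,430])
        for nm,bx in (("oil",(320,160,352,200)),("mill",(286,160,318,200))):
            b[nm]=bx; rep(nm,(zz>.19),.2)
E
python3 m.py
python3 - <<'E'
import cv2,numpy as np
im=cv2.imread('pics/top0.png')
a=cv2.resize(im[135:220,270:370],None,fx=4,fy=4,interpolation=2);b=cv2.resize(im[135:220,400:500],None,fx=4,fy=4,interpolation=2)
cv2.imwrite('pics/c1.png',np.clip(np.hstack([a,b])*1.6,0,255))
E
```

```text
top co px [198 202  29  29 654] cen [0.4239 0.2736 0.022 ] circ [0.4232 0.273 ] ext [0.069 0.07 ] rect ((423.8275146484375, 273.5146484375), (68.90457153320312, 69.34579467773438), 45.940673828125)
top re px [151 200  22  19 313] cen [0.4357 0.3766 0.09  ] circ [0.4359 0.3765] ext [0.042 0.049] rect ((435.87957763671875, 376.5301513671875), (42.2191162109375, 48.95895004272461), 0.3852662742137909)
top gr px [310 149  20  20 300] cen [0.5595 0.0074 0.08  ] circ [0.5599 0.0075] ext [0.046 0.045] rect ((559.8782348632812, 7.477764129638672), (45.77959060668945, 45.37687301635742), 0.4232272505760193)
floor z 0.0003612864022253525
top rk px [ 281  142   77   62 4018] cen [0.5352 0.0043 0.018 ] circ [0.5344 0.0087] ext [0.153 0.19 ] rect ((534.0853881835938, 8.706214904785156), (189.9980926513672, 151.81900024414062), 89.12635803222656)
top bd px [ 138  144  109  100 9950] cen [0.4775 0.3246 0.018 ] circ [0.4797 0.3239] ext [0.246 0.264] rect ((479.2669372558594, 323.7110595703125), (261.14862060546875, 240.6541290283203), 88.4500961303711)
[ 95. 103. 104.] [105 104 101] [89 87 86] [ 96 
[... 462 characters left out ...]
7] cen [0.4282 0.2743 0.022 ] circ [0.4273 0.2748] ext [0.072 0.07 ] rect ((427.3287048339844, 274.8498229980469), (69.17633056640625, 72.31082153320312), 88.52754974365234)
scene re px [500 191  25  21 376] cen [0.443  0.3777 0.09  ] circ [0.4436 0.3779] ext [0.052 0.049] rect ((442.378173828125, 377.79388427734375), (45.59400939941406, 51.69160079956055), 57.416988372802734)
scene gr px [312 223  24  22 407] cen [0.566 0.007 0.08 ] circ [0.5659 0.0066] ext [0.05  0.047] rect ((566.0054321289062, 6.596126556396484), (49.09947967529297, 45.50661849975586), 7.5713629722595215)[ WARN:0@0.024] global loadsave.cpp:1063 imwrite_ Unsupported depth image for selected encoder is fallbacked to CV_8U.
```

View pics/c1.png

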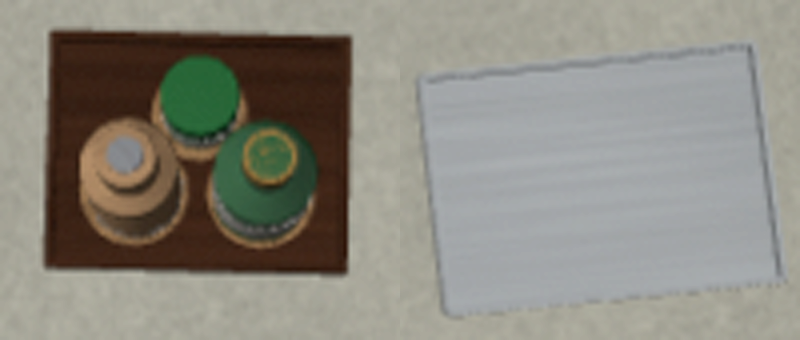

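The measured object positions match the rack model (centre about (0.534,0.009), yaw about -1°). In the crop the tray corners sit near pixels (405,154), (488,146), (496,205) and (412,214). I'll turn the tool so that x = world y, y = world x and z is down.

```bash
python3 - <<'E'
from h import *
P=np.array([onplane("top",p,.012) for p in [(405,153.7),(488,146.2),(495.7,205),(411.7,213.7)]]);print(P.round(4),P.mean(0).round(4))
print(np.linalg.norm(np.roll(P,-1,0)-P,axis=1))
c=P.mean(0)[:2];yv=(P[0]-P[1])[:2]+(P[3]-P[2])[:2];yv/=np.linalg.norm(yv);print("yaw",np.arctan2(-yv[0],yv[1]),"slots",c+.05*yv,c-.05*yv)
E
```

```text
[[ 0.5843 -0.2077  0.012 ]
 [ 0.6046 -0.4159  0.012 ]
 [ 0.4565 -0.4322  0.012 ]
 [ 0.4331 -0.2235  0.012 ]] [ 0.5196 -0.3198  0.012 ]
[0.20921513 0.14900402 0.20999806 0.15206827]
yaw 0.10440071446662182 slots [ 0.5143885  -0.27011979] [ 0.52480961 -0.36957531]
```

Call:
carry_out([
  [0,0,-8],
  [0,0,-8],
  [0,0,-8],
  [0,0,-8],
  [0,0,-8],
], yaw=[0.12,0.12,0.12,0.12,0.12], fingers=[87,87,87,87,87], squeeze=25)

```text
t: 1.32
position: [0.262, 0.5673, 0.4451]
ee_rot: [-0.0, 0.496, 0.868, -0.0]
ft_force: [0.5, -0.1, -0.3]
gripper_width: 0.0868
grip_force: 0.0
```

Call:
carry_out([
  [0,0,0],
  [0,0,0],
  [0,0,0],
  [0,0,0],
  [0,0,0],
], yaw=[0.12,0.12,0.12,0.12,0.057], fingers=[87,87,87,87,87])

```text
t: 1.73
position: [0.2621, 0.5673, 0.4448]
ee_rot: [-0.0, 0.709, 0.706, 0.0]
ft_force: [0.2, 0.2, 0.4]
gripper_width: 0.0872
grip_force: 0.0
```

Call:
carry_out([
  [-37,15,0],
  [-37,15,0],
  [-37,15,0],
  [-37,15,0],
  [-37,15,0],
], yaw=[0,0,0,0,0], fingers=[87,87,87,87,87])

```text
t: 2.15
position: [0.3374, 0.3809, 0.4449]
ee_rot: [0.0, 0.706, 0.708, 0.0]
ft_force: [0.6, 0.3, -0.8]
gripper_width: 0.0875
grip_force: 0.0
```

Call:
carry_out([
  [-37,15,0],
  [-37,15,0],
  [-37,15,0],
  [-37,15,0],
  [-37,15,0],
], yaw=[0,0,0,0,0], fingers=[87,87,87,87,87])

```text
t: 2.57
position: [0.4127, 0.1957, 0.4451]
ee_rot: [0.0, 0.707, 0.708, 0.0]
ft_force: [0.4, 0.4, 0.2]
gripper_width: 0.0871
grip_force: 0.0
```

Call:
carry_out([
  [-37,15,0],
  [-37,15,0],
  [-37,15,0],
  [-37,15,0],
  [0,0,0],
], yaw=[0,0,0,0,0], fingers=[60,60,60,60,60])

```text
t: 2.98
position: [0.4758, 0.0438, 0.4454]
ee_rot: [0.003, 0.709, 0.705, 0.0]
ft_force: [1.1, 0.2, 0.9]
gripper_width: 0.0637
grip_force: 0.0
```

```bash
cat > w.py <<'E'
import sys
from h import *
s=observe();print(np.round(s["position"],4),np.round(s["ee_rot"],4),round(s["t"],2))
im,d=viewer.get_image("wrist");n=sys.argv[1];cv2.imwrite(f"pics/{n}.png",im);np.savez(n+".npz",im=im,d=d)
K,D,R,t=w2c("wrist");print("cam",(-R.T@t).round(4),"axis",R[2].round(3))
W=cloud("wrist",d);np.save(n+"_W.npy",W)
for th in sys.argv[2:]:
    for r in finder.look_for("wrist",th)[:2]:
        c,w=[int(round(x)) for x in r["location"]];print(th,round(r["confidence"],2),c,w,W[min(w,399),min(c,639)].round(4))
E
python3 w.py w1 oil mill jar_green rack
```

```text
[0.4758 0.0438 0.4454] [3.200e-03 7.092e-01 7.050e-01 5.000e-04] 2.98
cam [0.4752 0.1301 0.4254] axis [ 0.001 -0.301 -0.953]
oil 0.86 344 254 [ 0.5011 -0.0119  0.1463]
mill 0.98 349 184 [0.4991 0.0651 0.1928]
jar_green 0.69 376 146 [0.5493 0.0604 0.0081]
jar_green 0.65 396 199 [0.56   0.0171 0.0799]
rack 0.82 221 345 [ 0.3377 -0.2291  0.0079]
```

View pics/w1.png

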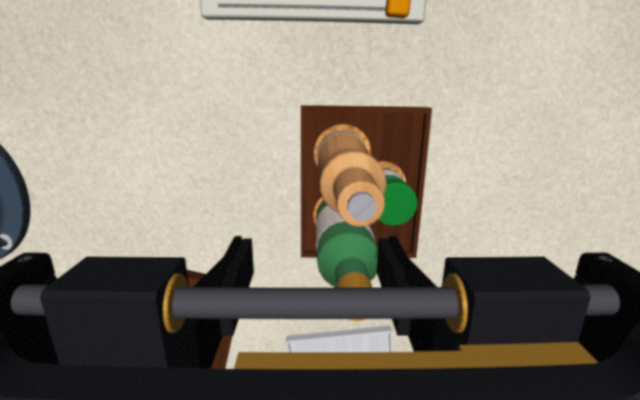

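The wrist view shows the mill's silver knob at (361,207), the green lid at (396,200), and the oil cap at (352,275), partly hidden by the gripper bar. I'll cross-check positions.

```bash
python3 - <<'E'
from h import *
W=np.load("w1_W.npy");f=np.load("w1.npz");im=f["im"];hsv=cv2.cvtColor(im,cv2.COLOR_BGR2HSV)
z=W[...,2];v,u=np.mgrid[0:400,0:640]
print("max z mill",np.nanpercentile(z[150:235,320:400],99.5), "knob z",z[207,361])
def r(nm,m):
    P=W[m];print(nm,m.sum(),"mid",((np.percentile(P,2,0)+np.percentile(P,98,0))/2).round(4),"mean",P.mean(0).round(4),"ext",np.ptp(P,0).round(3))
r("millhead",(z>.185)&(v<240)&(u>320)&(u<400))
r("knob",(hsv[...,1]<40)&(z>.18)&(v<240)&(v>180)&(u>320)&(u<400))
r("green",(hsv[...,0]>50)&(hsv[...,0]<80)&(hsv[...,1]>150)&(abs(z-.08)<.004)&(u>370)&(v<240))
r("oilshoulder",(z>.10)&(z<.16)&(v>235)&(v<290)&(u>310)&(u<380))
r("cap",(z>.197)&(z<.21)&(v>255)&(v<330)&(u>320)&(u<390))
E
```

```text
max z mill 0.20114668782346717 knob z 0.20061138793859493
millhead 1878 mid [0.5069 0.0515 0.2259] mean [0.5066 0.0529 0.1981] ext [0.033 0.033 0.084]
knob 617 mid [0.5073 0.0511 0.1992] mean [0.5073 0.0514 0.2004] ext [0.019 0.019 0.074]
green 1140 mid [0.564  0.0119 0.0798] mean [0.563  0.0118 0.0798] ext [0.038 0.046 0.006]
oilshoulder 2177 mid [ 0.5045 -0.0219  0.1363] mean [ 0.5025 -0.0157  0.1403] ext [0.058 0.053 0.06 ]
cap 26 mid [ 0.5069 -0.0341  0.1995] mean [ 0.5068 -0.0399  0.2   ] ext [0.012 0.029 0.004]
```

Call:
carry_out([
  [-38,16,0],
  [-37,15,0],
  [0,0,0],
  [0,0,0],
], yaw=[0,0,0,0], fingers=[60,60,60,60])

```text
t: 3.57
position: [0.5041, -0.0253, 0.4447]
ee_rot: [-0.0, 0.707, 0.707, 0.0]
ft_force: [-1.2, -0.1, 0.6]
gripper_width: 0.0602
grip_force: 0.0
```

Call:
carry_out([
  [-5,3,0],
  [0,0,35],
  [0,0,35],
  [0,0,35],
  [0,0,0],
], yaw=[0,0,0,0,0], fingers=[60,60,60,60,60])

```text
t: 3.98
position: [0.5038, -0.0282, 0.3345]
ee_rot: [-0.006, 0.706, 0.708, -0.003]
ft_force: [-1.9, 0.3, -0.3]
gripper_width: 0.06
grip_force: 0.0
```

Call:
carry_out([
  [0,0,0],
  [0,0,0],
  [0,0,0],
  [0,0,0],
  [0,0,0],
], yaw=[0,0,0,0,0], fingers=[15,15,15,15,15], squeeze=30)

```text
t: 4.4
position: [0.5071, -0.0303, 0.3415]
ee_rot: [0.002, 0.707, 0.708, 0.001]
ft_force: [1.1, -0.0, 0.1]
gripper_width: 0.0343
grip_force: 0.0
```

Call:
carry_out([
  [0,0,0],
  [0,0,0],
  [0,0,0],
  [0,0,0],
  [0,0,0],
], yaw=[0,0,0,0,0], fingers=[15,15,15,15,15])

```text
t: 4.82
position: [0.5074, -0.0306, 0.341]
ee_rot: [0.001, 0.707, 0.707, 0.001]
ft_force: [1.1, 0.2, 6.2]
gripper_width: 0.0276
grip_force: 30.0
```

Call:
carry_out([
  [0,0,-10],
  [0,0,-20],
  [0,0,-20],
  [0,0,-10],
  [0,0,0],
], yaw=[0,0,0,0,0], fingers=[15,15,15,15,15])

```text
t: 5.23
position: [0.5069, -0.0305, 0.4012]
ee_rot: [0.001, 0.707, 0.707, 0.001]
ft_force: [-0.0, -0.2, -3.4]
gripper_width: 0.0275
grip_force: 30.0
```

Call:
carry_out([
  [-14,0,0],
  [-25,1,0],
  [-25,1,0],
  [-25,1,0],
  [-25,1,0],
], yaw=[0,0,0,0,0], fingers=[15,15,15,15,15])

```text
t: 5.65
position: [0.51, -0.1451, 0.3979]
ee_rot: [-0.002, 0.707, 0.708, -0.001]
ft_force: [-0.4, -0.4, -4.4]
gripper_width: 0.0278
grip_force: 30.0
```

Call:
carry_out([
  [-25,1,0],
  [-25,1,0],
  [-25,2,0],
  [-25,2,0],
  [-25,2,0],
], yaw=[0,0,0,0,0], fingers=[15,15,15,15,15])

```text
t: 6.07
position: [0.5182, -0.2702, 0.3975]
ee_rot: [-0.002, 0.707, 0.707, -0.0]
ft_force: [0.3, 0.5, -4.0]
gripper_width: 0.0277
grip_force: 30.0
```

Call:
carry_out([
  [-25,1,0],
  [-25,2,0],
  [-25,2,0],
  [-15,0,0],
  [-10,0,0],
], yaw=[0,0,0,0,0], fingers=[15,15,15,15,15])

```text
t: 6.48
position: [0.5235, -0.371, 0.3978]
ee_rot: [-0.001, 0.707, 0.707, -0.0]
ft_force: [0.5, 1.0, -3.9]
gripper_width: 0.0276
grip_force: 30.0
```

Call:
carry_out([
  [0,0,0],
  [0,0,0],
  [0,0,0],
  [0,0,0],
  [0,0,0],
], yaw=[0,0,0,0,0], fingers=[15,15,15,15,15])

```text
t: 6.9
position: [0.5242, -0.368, 0.3999]
ee_rot: [-0.0, 0.706, 0.708, 0.0]
ft_force: [0.1, 0.4, -4.5]
gripper_width: 0.0277
grip_force: 30.0
```

```bash
cat > s.py <<'E'
import sys
from h import *
im,d=viewer.get_image("scene");cv2.imwrite(f"pics/{sys.argv[1]}.png",im);np.savez(sys.argv[1]+".npz",im=im,d=d)
s=observe();print(np.round(s["position"],4),np.round(s["ft_force"],1),s["t"])
E
python3 s.py s1
```

```text
[ 0.5242 -0.3683  0.4   ] [-0.3  0.9 -4.6] 6.95
```

View pics/s1.png

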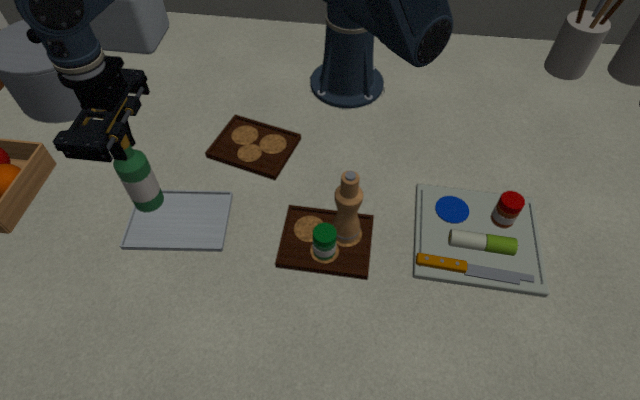

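The bottle hangs upright over the left end of the tray at (140,190). I'll lower it.

Call:
carry_out([
  [0,0,20],
  [0,0,20],
  [0,0,12],
  [0,0,7],
  [0,0,2],
], yaw=[0,0,0,0,0], fingers=[15,15,15,15,15])

```text
t: 7.37
position: [0.5238, -0.3689, 0.3373]
ee_rot: [-0.002, 0.707, 0.708, 0.0]
ft_force: [0.5, 0.9, -5.3]
gripper_width: 0.0277
grip_force: 30.0
```

Call:
carry_out([
  [0,0,1],
  [0,0,0],
  [0,0,0],
], yaw=[0,0,0], fingers=[15,15,15])

```text
t: 7.62
position: [0.5244, -0.3697, 0.3388]
ee_rot: [0.001, 0.707, 0.707, 0.0]
ft_force: [-0.4, 0.2, -4.8]
gripper_width: 0.0277
grip_force: 30.0
```

Call:
carry_out([
  [0,0,1],
  [0,0,0],
  [0,0,0],
], yaw=[0,0,0], fingers=[15,15,15])

```text
t: 7.87
position: [0.5241, -0.3694, 0.3372]
ee_rot: [0.0, 0.707, 0.707, -0.0]
ft_force: [-0.2, -0.6, -4.3]
gripper_width: 0.0277
grip_force: 30.0
```

Call:
carry_out([
  [0,0,1],
  [0,0,0],
  [0,0,0],
], yaw=[0,0,0], fingers=[15,15,15])

```text
t: 8.12
position: [0.5242, -0.3695, 0.337]
ee_rot: [0.001, 0.707, 0.707, 0.0]
ft_force: [-1.4, 1.5, 3.8]
gripper_width: 0.0275
grip_force: 30.0
```

Call:
carry_out([
  [0,0,0.5],
  [0,0,0],
  [0,0,0],
], yaw=[0,0,0], fingers=[15,15,15])

```text
t: 8.37
position: [0.5243, -0.3695, 0.337]
ee_rot: [0.001, 0.707, 0.708, -0.0]
ft_force: [-0.7, 2.0, 7.2]
gripper_width: 0.0278
grip_force: 30.0
```

Call:
carry_out([
  [0,0,0],
  [0,0,0],
  [0,0,0],
  [0,0,0],
  [0,0,-10],
], yaw=[0,0,0,0,0], fingers=[60,60,60,60,60])

```text
t: 8.78
position: [0.5235, -0.369, 0.3432]
ee_rot: [-0.002, 0.707, 0.707, -0.0]
ft_force: [-0.6, 0.4, -0.6]
gripper_width: 0.0531
grip_force: 0.0
```

Call:
carry_out([
  [0,0,-30],
  [0,0,-35],
  [0,0,-30],
  [20,0,0],
  [38,-1,0],
], yaw=[0,0,0,0,0], fingers=[60,60,60,60,60])

```text
t: 9.2
position: [0.5236, -0.3147, 0.4438]
ee_rot: [0.005, 0.708, 0.706, -0.0]
ft_force: [0.9, 1.1, -0.7]
gripper_width: 0.0595
grip_force: 0.0
```

Call:
carry_out([
  [38,-2,0],
  [38,-2,0],
  [38,-2,0],
  [38,-2,0],
  [38,-2,0],
], yaw=[0,0,0,0,0], fingers=[60,60,60,60,60])

```text
t: 9.62
position: [0.5124, -0.1198, 0.441]
ee_rot: [0.001, 0.707, 0.707, 0.0]
ft_force: [0.5, 0.3, -0.8]
gripper_width: 0.0603
grip_force: 0.0
```

Call:
carry_out([
  [38,-2,0],
  [38,-2,0],
  [38,-2,0],
  [38,0,0],
  [18,0,0],
], yaw=[0,0,0,0,0], fingers=[60,60,60,60,60])

```text
t: 10.03
position: [0.5057, 0.0522, 0.441]
ee_rot: [-0.0, 0.706, 0.708, 0.001]
ft_force: [0.5, 0.2, -1.0]
gripper_width: 0.0601
grip_force: 0.0
```

Call:
carry_out([
  [0,0,0],
  [0,0,0],
  [0,0,0],
  [0,0,0],
  [0,0,0],
], yaw=[0,0,0,0,0], fingers=[60,60,60,60,60])

```text
t: 10.45
position: [0.5068, 0.0474, 0.4403]
ee_rot: [0.0, 0.707, 0.707, -0.0]
ft_force: [-0.0, -1.1, 0.0]
gripper_width: 0.0603
grip_force: 0.0
```

```bash
python3 w.py w2 oil mill
python3 - <<'E'
from h import *
W=np.load("w2_W.npy");z=W[...,2]
m=(z>.195)&(z<.21)&(abs(W[...,0]-.507)<.03)&(abs(W[...,1]-.048)<.03)
if m.sum():P=W[m];print(m.sum(),((P.min(0)+P.max(0))/2).round(4),np.ptp(P,0))
im,d=viewer.get_image("top");W=cloud("top",d);z=W[...,2]
m=(z>.08)&(z<.35)&(W[...,1]<-.3)&(W[...,0]<.62)&(W[...,0]>.4);P=W[m];print("oil",m.sum(),P.mean(0),z[m].max())
E
```

```text
[0.5068 0.0474 0.4403] [ 2.000e-04  7.075e-01  7.068e-01 -0.000e+00] 10.45
cam [0.5074 0.1312 0.4206] axis [ 0.001 -0.301 -0.954]
oil 0.45 316 188 [0.5084 0.0636 0.188 ]
mill 0.57 316 188 [0.5084 0.0636 0.188 ]
910 [0.5097 0.0472 0.1988] [0.03151615 0.03127972 0.00749733]
oil 972 [ 0.51485083 -0.44051608  0.12972052] 0.20268877003881897
```

Call:
carry_out([
  [0,1,20],
  [0,0,35],
  [0,0,30],
  [0,0,14],
  [0,0,0],
], yaw=[0,0,0,0,0], fingers=[60,60,60,60,60])

```text
t: 11.07
position: [0.5064, 0.0484, 0.338]
ee_rot: [-0.003, 0.707, 0.707, -0.002]
ft_force: [-0.9, 0.6, 0.2]
gripper_width: 0.06
grip_force: 0.0
```

Call:
carry_out([
  [0,0,0],
  [0,0,0],
  [0,0,0],
  [0,0,0],
  [0,0,0],
], yaw=[0,0,0,0,0], fingers=[20,20,20,20,20])

```text
t: 11.48
position: [0.5079, 0.0486, 0.3424]
ee_rot: [0.001, 0.707, 0.707, 0.001]
ft_force: [-0.3, 0.8, -0.2]
gripper_width: 0.0345
grip_force: 0.1
```

Call:
carry_out([
  [0,0,0],
  [0,0,0],
  [0,0,0],
  [0,0,0],
  [0,0,0],
], yaw=[0,0,0,0,0], fingers=[20,20,20,20,20])

```text
t: 11.9
position: [0.5083, 0.0486, 0.3423]
ee_rot: [0.001, 0.707, 0.707, 0.001]
ft_force: [1.3, 0.5, 5.9]
gripper_width: 0.0332
grip_force: 30.0
```

Call:
carry_out([
  [0,0,-15],
  [0,0,-25],
  [0,0,-25],
  [0,0,-20],
  [0,0,0],
], yaw=[0,0,0,0,0], fingers=[20,20,20,20,20])

```text
t: 12.32
position: [0.5083, 0.0487, 0.4293]
ee_rot: [0.003, 0.707, 0.708, 0.002]
ft_force: [0.2, -0.6, -2.7]
gripper_width: 0.0334
grip_force: 30.0
```

Call:
carry_out([
  [-14,0,0],
  [-25,0,0],
  [-25,0,0],
  [-25,0,0],
  [-25,0,0],
], yaw=[0,0,0,0,0], fingers=[20,20,20,20,20])

```text
t: 12.73
position: [0.5068, -0.0661, 0.4241]
ee_rot: [-0.002, 0.707, 0.708, -0.001]
ft_force: [0.4, -0.2, -3.7]
gripper_width: 0.0329
grip_force: 30.0
```

Call:
carry_out([
  [-25,1,0],
  [-25,1,0],
  [-25,1,0],
  [-25,1,0],
  [-25,1,0],
], yaw=[0,0,0,0,0], fingers=[20,20,20,20,20])

```text
t: 13.15
position: [0.5121, -0.1913, 0.4238]
ee_rot: [-0.002, 0.707, 0.707, -0.0]
ft_force: [0.5, -0.5, -2.2]
gripper_width: 0.033
grip_force: 30.0
```

Call:
carry_out([
  [-25,1,0],
  [-25,0,0],
  [-20,0,0],
  [-10,0,0],
  [0,0,0],
], yaw=[0,0,0,0,0], fingers=[20,20,20,20,20])

```text
t: 13.57
position: [0.5136, -0.2723, 0.4243]
ee_rot: [-0.001, 0.708, 0.707, -0.0]
ft_force: [0.4, 0.1, -3.7]
gripper_width: 0.033
grip_force: 30.0
```

Call:
carry_out([
  [0,0,15],
  [0,0,25],
  [0,0,25],
  [0,0,15],
  [0,0,4],
], yaw=[0,0,0,0,0], fingers=[20,20,20,20,20])

```text
t: 13.98
position: [0.5127, -0.2679, 0.3385]
ee_rot: [-0.005, 0.706, 0.708, -0.0]
ft_force: [-1.9, 2.6, 10.1]
gripper_width: 0.0332
grip_force: 30.0
```

Call:
carry_out([
  [0,0,2],
  [0,0,0],
  [0,0,0],
  [0,0,0],
], yaw=[0,0,0,0], fingers=[20,20,20,20])

```text
t: 14.32
position: [0.5143, -0.2704, 0.3414]
ee_rot: [0.001, 0.707, 0.708, 0.0]
ft_force: [0.1, -0.5, -3.1]
gripper_width: 0.0333
grip_force: 30.0
```

Call:
carry_out([
  [0,0,2],
  [0,0,0],
  [0,0,0],
], yaw=[0,0,0], fingers=[20,20,20])

```text
t: 14.57
position: [0.5139, -0.2704, 0.3386]
ee_rot: [0.0, 0.707, 0.707, 0.0]
ft_force: [0.4, 0.1, -3.7]
gripper_width: 0.0334
grip_force: 30.0
```

Call:
carry_out([
  [0,0,1],
  [0,0,0],
  [0,0,0],
], yaw=[0,0,0], fingers=[20,20,20])

```text
t: 14.82
position: [0.5141, -0.2705, 0.3383]
ee_rot: [0.001, 0.707, 0.707, 0.0]
ft_force: [-0.6, 0.0, 5.8]
gripper_width: 0.0333
grip_force: 30.0
```

Call:
carry_out([
  [0,0,0.5],
  [0,0,0],
  [0,0,0],
], yaw=[0,0,0], fingers=[20,20,20])

```text
t: 15.07
position: [0.5141, -0.2705, 0.3383]
ee_rot: [0.001, 0.707, 0.707, 0.0]
ft_force: [-0.8, 1.5, 7.2]
gripper_width: 0.033
grip_force: 30.0
```

Call:
carry_out([
  [0,0,0],
  [0,0,0],
  [0,0,0],
  [0,0,0],
  [0,0,-10],
], yaw=[0,0,0,0,0], fingers=[60,60,60,60,60])

```text
t: 15.48
position: [0.5133, -0.27, 0.345]
ee_rot: [-0.002, 0.707, 0.707, -0.0]
ft_force: [-0.3, 0.5, 0.1]
gripper_width: 0.0564
grip_force: 0.0
```

Call:
carry_out([
  [0,0,-30],
  [0,0,-35],
  [0,0,-30],
  [20,0,0],
  [30,6,0],
], yaw=[0,0,0,0,0], fingers=[80,80,80,80,80])

```text
t: 15.9
position: [0.52, -0.2223, 0.4451]
ee_rot: [0.004, 0.708, 0.706, 0.0]
ft_force: [0.9, 1.0, -0.6]
gripper_width: 0.0787
grip_force: 0.0
```

Call:
carry_out([
  [38,7,0],
  [38,7,0],
  [38,7,0],
  [38,7,0],
  [38,7,0],
], yaw=[0,0,0,0,0], fingers=[80,80,80,80,80])

```text
t: 16.32
position: [0.5547, -0.0286, 0.4425]
ee_rot: [0.0, 0.707, 0.707, 0.0]
ft_force: [1.4, -0.7, 0.2]
gripper_width: 0.08
grip_force: 0.0
```

Call:
carry_out([
  [25,5,0],
  [14,0,0],
  [0,0,0],
  [0,0,0],
  [0,0,0],
], yaw=[0,0,0,0,0], fingers=[80,80,80,80,80])

```text
t: 16.73
position: [0.5597, 0.008, 0.442]
ee_rot: [0.0, 0.707, 0.707, -0.0]
ft_force: [-1.2, -0.1, 0.0]
gripper_width: 0.0801
grip_force: 0.0
```

```bash
python3 w.py w3 jar_green;python3 s.py s2
python3 - <<'E'
from h import *
W=np.load("w3_W.npy");z=W[...,2];im=np.load("w3.npz")["im"];hsv=cv2.cvtColor(im,cv2.COLOR_BGR2HSV)
m=(abs(z-.08)<.004)&(abs(W[...,0]-.56)<.04)&(abs(W[...,1]-.008)<.04)
P=W[m];print("lid",m.sum(),((P.min(0)+P.max(0))/2).round(4),P.mean(0).round(4),np.ptp(P,0))
# rack outline
m=((hsv[...,2]<95)&(z<.03)&(z>-.005)&(abs(W[...,0]-.534)<.1)&(abs(W[...,1]-.01)<.12)).astype(np.uint8)
P=W[m>0][:,:2]*1000;print(cv2.minAreaRect(P.astype(np.float32)),np.percentile(P,[1,99],axis=0))
# cork: hue light
m=(hsv[...,2]>110)&(abs(z-.008)<.004)&(abs(W[...,0]-.51)<.06)&(abs(W[...,1]-.008)<.09)
n,l,st,ce=cv2.connectedComponentsWithStats(m.astype(np.uint8))
for i in range(1,n):
    if st[i,4]>300:
        Q=W[l==i];print(st[i],((Q.min(0)+Q.max(0))/2).round(4),np.ptp(Q,0).round(3))
E
```

```text
[0.5597 0.008  0.442 ] [ 4.000e-04  7.069e-01  7.074e-01 -1.000e-04] 16.73
cam [0.5602 0.0914 0.4223] axis [ 0.001 -0.301 -0.954]
jar_green 0.79 316 170 [0.5618 0.0107 0.0809]
[0.5597 0.0074 0.4419] [ 0.1 -0.4 -0.1] 16.8833
lid 1721 [0.5613 0.0066 0.0797] [0.5614 0.0075 0.0805] [0.04740947 0.04720608 0.00716462]
((536.06640625, 8.043914794921875), (186.5721435546875, 146.939453125), 89.02986145019531) [[463.72622511 -83.49342442]
 [608.64042708 100.46603661]]
[ 243   94   80  123 5471] [0.5224 0.0082 0.0082] [0.093 0.148 0.007]
```

View pics/s2.png

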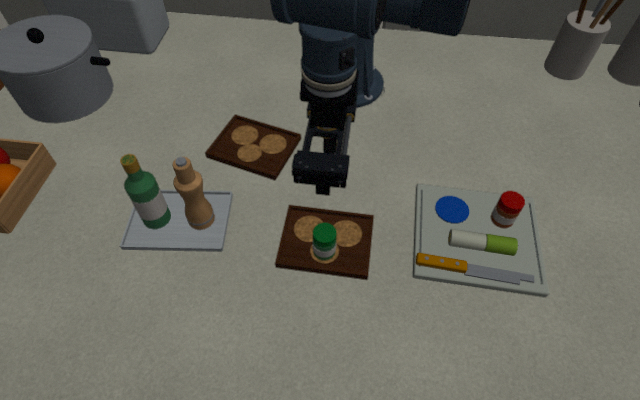

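View pics/w3.png

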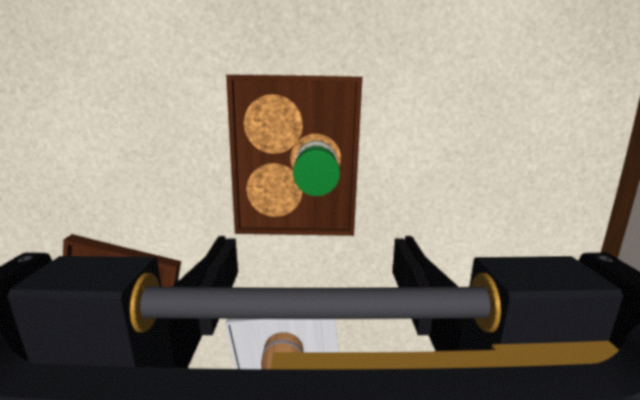

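The bottle (148,195) and mill (195,195) stand in the tray. The wrist view shows both front corks free, at (272,124) and (274,190), and the green lid at (316,172). I'll grip the green jar.

Call:
carry_out([
  [0,1,20],
  [0,0,40],
  [0,0,40],
  [0,0,40],
  [0,0,40],
], yaw=[0,0,0,0,0], fingers=[80,80,80,80,80])

```text
t: 17.3
position: [0.5607, 0.0075, 0.2606]
ee_rot: [0.001, 0.707, 0.707, 0.0]
ft_force: [-0.1, -0.4, -0.5]
gripper_width: 0.0797
grip_force: 0.0
```

Call:
carry_out([
  [0,0,25],
  [0,0,15],
  [0,0,0],
  [0,0,0],
  [0,0,0],
], yaw=[0,0,0,0,0], fingers=[80,80,80,80,80])

```text
t: 17.72
position: [0.5613, 0.0079, 0.2227]
ee_rot: [0.001, 0.707, 0.707, 0.001]
ft_force: [1.0, -0.1, 0.4]
gripper_width: 0.08
grip_force: 0.0
```

Call:
carry_out([
  [0,0,0],
  [0,0,0],
  [0,0,0],
  [0,0,0],
  [0,0,0],
], yaw=[0,0,0,0,0], fingers=[35,35,35,35,35], squeeze=20)

```text
t: 18.13
position: [0.5608, 0.0087, 0.2223]
ee_rot: [0.0, 0.707, 0.708, 0.0]
ft_force: [0.6, -0.3, 0.3]
gripper_width: 0.0544
grip_force: 0.0
```

Call:
carry_out([
  [0,0,0],
  [0,0,0],
  [0,0,0],
  [0,0,0],
  [0,0,0],
], yaw=[0,0,0,0,0], fingers=[35,35,35,35,35])

```text
t: 18.55
position: [0.5607, 0.0087, 0.2221]
ee_rot: [0.0, 0.707, 0.707, 0.0]
ft_force: [-0.1, 1.1, 3.8]
gripper_width: 0.0476
grip_force: 20.0
```

```bash
cat > ck.py <<'E'
from h import *
# corks/coaster by colour in top view on known plane
im,d=viewer.get_image("top");np.savez("top1.npz",im=im,d=d)
for n,f in (("top","top1.npz"),("scene","s2.npz")):
    im=np.load(f)["im"];hsv=cv2.cvtColor(im,cv2.COLOR_BGR2HSV)
    for nm,z,c,lo,hi in (("corkR",.008,(.509,-.0315),(5,60,110),(25,255,255)),("corkL",.008,(.5095,.049),(5,60,110),(25,255,255)),("coaster",.022,(.424,.2735),(100,150,0),(130,255,255))):
        K,D,R,t=w2c(n);px=cv2.projectPoints(np.array([[*c,z]]),R,t,K,D)[0].ravel().round().astype(int)
        if nm=="corkR":print(n,hsv[px[1],px[0]])
        m=cv2.inRange(hsv,lo,hi);k=np.zeros_like(m);cv2.circle(k,tuple(int(v) for v in px),22,255,-1);m&=k
        N,l,st,ce=cv2.connectedComponentsWithStats(m)
        if N<2: continue
        i=1+np.argmax(st[1:,4]);q=max(cv2.findContours((l==i).astype(np.uint8),0,1)[0],key=len)
        P=np.array([onplane(n,p[0],z)[:2] for p in q]);print(n,nm,px,st[i],onplane(n,ce[i],z).round(4),((P.max(0)+P.min(0))/2).round(4),np.ptp(P,0).round(3))
E
python3 ck.py
```

```text
top [105  64  40]
top corkR [335 183] [343 174   3   4   7] [ 0.5282 -0.054   0.008 ] [ 0.5284 -0.0544] [0.008 0.005]
scene [ 16 135 113]
scene corkR [309 228] [295 217  26  21 197] [ 0.5071 -0.0379  0.008 ] [ 0.5083 -0.0361] [0.055 0.051]
scene corkL [346 232] [337 221  24  25 247] [0.5121 0.0536 0.008 ] [0.5115 0.0547] [0.062 0.05 ]
scene coaster [451 208] [436 196  33  27 693] [0.4283 0.2745 0.022 ] [0.4273 0.2748] [0.072 0.07 ]
```

Call:
carry_out([
  [0,0,-15],
  [0,0,-30],
  [0,0,-30],
  [0,0,-30],
  [0,0,-15],
], yaw=[0,0,0,0,0], fingers=[35,35,35,35,35])

```text
t: 19.02
position: [0.5612, 0.0086, 0.3444]
ee_rot: [0.002, 0.707, 0.707, 0.001]
ft_force: [0.6, -0.1, -1.6]
gripper_width: 0.0475
grip_force: 20.0
```

Call:
carry_out([
  [15,-10,0],
  [25,-16,0],
  [25,-16,0],
  [25,-16,0],
  [25,-16,0],
], yaw=[0,0,0,0,0], fingers=[35,35,35,35,35])

```text
t: 19.43
position: [0.4842, 0.125, 0.3401]
ee_rot: [-0.002, 0.707, 0.707, -0.001]
ft_force: [-0.4, 0.4, -1.7]
gripper_width: 0.0475
grip_force: 20.0
```

Call:
carry_out([
  [25,-16,0],
  [25,-16,0],
  [20,-16,0],
  [15,-10,0],
  [0,0,0],
], yaw=[0,0,0,0,0], fingers=[35,35,35,35,35])

```text
t: 19.85
position: [0.4243, 0.2108, 0.3401]
ee_rot: [-0.002, 0.705, 0.709, -0.003]
ft_force: [-0.1, -0.6, -2.1]
gripper_width: 0.0474
grip_force: 20.0
```

Call:
carry_out([
  [0,0,0],
  [0,0,0],
  [0,0,0],
  [0,0,0],
  [0,0,0],
], yaw=[0,0,0,0,0], fingers=[35,35,35,35,35])

```text
t: 20.27
position: [0.429, 0.2079, 0.3416]
ee_rot: [0.0, 0.707, 0.707, -0.0]
ft_force: [0.1, -1.0, -1.8]
gripper_width: 0.0473
grip_force: 20.0
```

```bash
python3 w.py w4 coaster jar_red
cat > c4.py <<'E'
from h import *
import sys
n=sys.argv[1];W=np.load(n+"_W.npy");z=W[...,2];im=np.load(n+".npz")["im"];hsv=cv2.cvtColor(im,cv2.COLOR_BGR2HSV)
def rep(nm,m,zp):
    N,l,st,ce=cv2.connectedComponentsWithStats(m.astype(np.uint8))
    if N<2:return print(nm,"none")
    i=1+np.argmax(st[1:,4]);q=max(cv2.findContours((l==i).astype(np.uint8),0,1)[0],key=len)
    P=np.array([onplane("wrist",p[0],zp)[:2] for p in q]);c,r=cv2.minEnclosingCircle((P*1000).astype(np.float32))
    print(nm,st[i],"z",np.nanmedian(z[l==i]).round(4),"mid",((P.max(0)+P.min(0))/2).round(4),"ext",np.ptp(P,0).round(3),"circ",np.round(c,1),round(r,1))
rep("coaster",(hsv[...,0]>100)&(hsv[...,0]<130)&(hsv[...,1]>150),.022)
rep("red",((hsv[...,0]<8)|(hsv[...,0]>172))&(hsv[...,1]>150)&(abs(z-.09)<.004),.09)
rep("green",(hsv[...,0]>50)&(hsv[...,0]<85)&(hsv[...,1]>150)&(abs(z-.094)<.004),.094)
for c in (-.0315,.049): rep("cork",(hsv[...,0]<25)&(hsv[...,2]>120)&(hsv[...,1]>60)&(np.hypot(W[...,0]-.509,W[...,1]-c)<.042)&(z<.015),.008)
rep("corkB",(hsv[...,0]<25)&(hsv[...,2]>120)&(hsv[...,1]>60)&(np.hypot(W[...,0]-.56,W[...,1]-.008)<.033)&(z<.015),.008)
E
python3 c4.py w4
```

```text
[0.429  0.2079 0.3416] [ 0.      0.7073  0.7069 -0.    ] 20.27
cam [0.4294 0.2917 0.3221] axis [ 0.001 -0.301 -0.954]
coaster 0.73 483 96 [0.5642 0.2848 0.0343]
coaster 0.72 308 105 [0.4241 0.2764 0.0238]
coaster [ 266   63   87   88 5958] z 0.0225 mid [0.4248 0.2742] ext [0.072 0.071] circ [424.9 274.4] 36.0
red none
green none
cork none
cork [361 320  30  32 484] z 0.0093 mid [0.496  0.0339] ext [0.033 0.041] circ [499.4  33.9] 24.5
corkB none
```

View pics/w4.png

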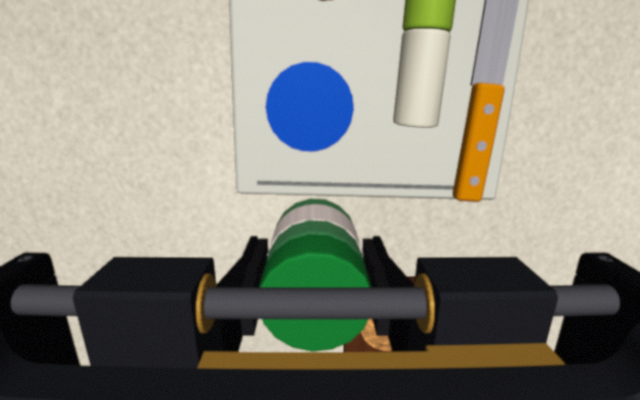

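The coaster is at pixel (309,107), which gives (0.425,0.274). The held jar hangs upright.

Call:
carry_out([
  [12,-1,0],
  [20,-1,0],
  [20,-1,0],
  [15,-1,0],
  [0,0,0],
], yaw=[0,0,0,0,0], fingers=[35,35,35,35,35])

```text
t: 20.83
position: [0.4245, 0.2774, 0.3419]
ee_rot: [-0.0, 0.706, 0.708, 0.001]
ft_force: [-0.2, 0.0, -0.7]
gripper_width: 0.0478
grip_force: 20.0
```

Call:
carry_out([
  [0,0,20],
  [0,0,30],
  [0,0,30],
  [0,0,15],
  [0,0,5],
], yaw=[0,0,0,0,0], fingers=[35,35,35,35,35])

```text
t: 21.25
position: [0.4237, 0.2745, 0.2393]
ee_rot: [-0.001, 0.707, 0.707, -0.003]
ft_force: [-0.2, 0.3, -1.2]
gripper_width: 0.0474
grip_force: 20.0
```

Call:
carry_out([
  [0,0,0],
  [0,0,0],
  [0,0,0],
  [0,0,0],
], yaw=[0,0,0,0], fingers=[35,35,35,35])

```text
t: 21.58
position: [0.4249, 0.2756, 0.243]
ee_rot: [0.001, 0.707, 0.707, 0.001]
ft_force: [-0.7, -0.6, -1.8]
gripper_width: 0.0472
grip_force: 20.0
```

Call:
carry_out([
  [0,0,2],
  [0,0,2],
  [0,0,1],
  [0,0,0],
  [0,0,0],
], yaw=[0,0,0,0,0], fingers=[35,35,35,35,35])

```text
t: 22.0
position: [0.4243, 0.2755, 0.2367]
ee_rot: [-0.0, 0.707, 0.707, -0.0]
ft_force: [0.4, 0.1, -1.1]
gripper_width: 0.0476
grip_force: 20.0
```

Call:
carry_out([
  [0,0,1],
  [0,0,0],
  [0,0,0],
], yaw=[0,0,0], fingers=[35,35,35])

```text
t: 22.25
position: [0.4244, 0.2756, 0.2361]
ee_rot: [0.0, 0.707, 0.708, 0.0]
ft_force: [-0.8, -0.2, 2.9]
gripper_width: 0.0477
grip_force: 20.0
```

Call:
carry_out([
  [0,0,0.7],
  [0,0,0],
  [0,0,0],
], yaw=[0,0,0], fingers=[35,35,35])

```text
t: 22.5
position: [0.4244, 0.2756, 0.236]
ee_rot: [0.0, 0.707, 0.707, 0.0]
ft_force: [-1.4, -1.5, 9.1]
gripper_width: 0.0474
grip_force: 20.0
```

Call:
carry_out([
  [0,0,0.7],
  [0,0,0],
  [0,0,0],
], yaw=[0,0,0], fingers=[35,35,35])

```text
t: 22.75
position: [0.4243, 0.2756, 0.236]
ee_rot: [0.0, 0.707, 0.708, 0.0]
ft_force: [-2.9, -1.0, 15.0]
gripper_width: 0.0479
grip_force: 20.0
```

Call:
carry_out([
  [0,0,-1],
  [0,0,0],
  [0,0,0],
  [0,0,0],
  [0,0,-10],
], yaw=[0,0,0,0,0], fingers=[75,75,75,75,75])

```text
t: 23.17
position: [0.4239, 0.2753, 0.244]
ee_rot: [-0.001, 0.707, 0.707, -0.002]
ft_force: [0.3, 0.6, -0.3]
gripper_width: 0.0714
grip_force: 0.0
```

Call:
carry_out([
  [0,0,-20],
  [0,0,-30],
  [0,0,-40],
  [0,0,-40],
  [0,0,-30],
], yaw=[0,0,0,0,0], fingers=[80,80,80,80,80])

```text
t: 23.58
position: [0.4244, 0.2756, 0.4088]
ee_rot: [0.001, 0.707, 0.707, 0.001]
ft_force: [1.0, -0.2, -0.6]
gripper_width: 0.0801
grip_force: 0.0
```

Call:
carry_out([
  [20,2,0],
  [30,3,0],
  [0,0,0],
  [0,0,0],
  [0,0,0],
], yaw=[0,0,0,0,0], fingers=[80,80,80,80,80])

```text
t: 24.0
position: [0.4288, 0.3253, 0.4052]
ee_rot: [-0.0, 0.706, 0.708, -0.001]
ft_force: [-0.8, -0.1, 0.3]
gripper_width: 0.08
grip_force: 0.0
```

```bash
python3 w.py w5 jar_red jar_green; python3 c4.py w5
```

```text
[0.4288 0.3253 0.4052] [-1.000e-04  7.065e-01  7.077e-01 -8.000e-04] 24.0
cam [0.4292 0.4087 0.3853] axis [-0.    -0.302 -0.953]
jar_red 0.95 324 125 [0.4367 0.3771 0.0895]
jar_green 0.87 309 228 [0.424  0.2868 0.0948]
coaster [ 279  182   65   50 1215] z 0.0226 mid [0.4252 0.281 ] ext [0.071 0.057] circ [425.4 274.3] 35.7
red [ 297   94   56   56 2428] z 0.0904 mid [0.4375 0.3794] ext [0.046 0.045] circ [437.5 379.2] 23.2
green [ 286  215   49   48 1828] z 0.0943 mid [0.4251 0.2755] ext [0.044 0.047] circ [425.5 275.5] 23.5
cork none
cork [362 347  31   5 111] z 0.0093 mid [0.512  0.0768] ext [0.04  0.007] circ [512.   73.6] 20.0
corkB none
```

View pics/w5.png

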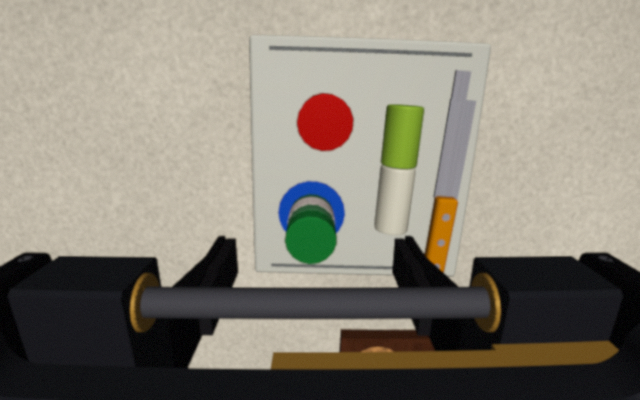

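The red lid is at (325,122) and clear of the leek. The green jar is centred on the coaster within about 1 mm. I'll grip the red jar high, with fingers at 66.

Call:
carry_out([
  [30,4,0],
  [23,5,0],
  [0,0,20],
  [0,0,35],
  [0,0,35],
], yaw=[0,0,0,0,0], fingers=[66,66,66,66,66])

```text
t: 24.57
position: [0.4388, 0.3786, 0.3155]
ee_rot: [0.001, 0.707, 0.707, 0.002]
ft_force: [-0.8, -0.4, -0.2]
gripper_width: 0.0667
grip_force: 0.0
```

Call:
carry_out([
  [0,0,30],
  [0,0,25],
  [0,0,15],
  [0,0,8],
  [0,0,0],
], yaw=[0,0,0,0,0], fingers=[66,66,66,66,66])

```text
t: 24.98
position: [0.4379, 0.3777, 0.2354]
ee_rot: [-0.001, 0.707, 0.707, -0.002]
ft_force: [-0.1, 0.4, 0.4]
gripper_width: 0.0659
grip_force: 0.0
```

Call:
carry_out([
  [0,0,0],
  [0,0,0],
  [0,0,0],
  [0,0,0],
  [0,0,0],
], yaw=[0,0,0,0,0], fingers=[66,66,35,35,35])

```text
t: 25.4
position: [0.4385, 0.3787, 0.2384]
ee_rot: [0.0, 0.707, 0.707, 0.001]
ft_force: [-0.8, -0.2, 0.4]
gripper_width: 0.0533
grip_force: 0.0
```

Call:
carry_out([
  [0,0,0],
  [0,0,0],
  [0,0,0],
  [0,0,0],
  [0,0,0],
], yaw=[0,0,0,0,0], fingers=[35,35,35,35,35])

```text
t: 25.82
position: [0.4381, 0.3786, 0.238]
ee_rot: [-0.0, 0.707, 0.707, 0.0]
ft_force: [-1.9, -0.3, 6.2]
gripper_width: 0.0474
grip_force: 20.0
```

Call:
carry_out([
  [0,0,-10],
  [0,0,-30],
  [0,0,-35],
  [0,0,-30],
  [0,0,-5],
], yaw=[0,0,0,0,0], fingers=[35,35,35,35,35])

```text
t: 26.23
position: [0.4397, 0.3794, 0.3529]
ee_rot: [0.001, 0.707, 0.708, 0.005]
ft_force: [0.4, 1.9, -0.6]
gripper_width: 0.0472
grip_force: 20.0
```

Call:
carry_out([
  [-15,4,0],
  [-25,6,0],
  [-30,7,0],
  [-30,7,0],
  [-30,7,0],
], yaw=[0,0,0,0,0], fingers=[35,35,35,35,35])

```text
t: 26.65
position: [0.4691, 0.2474, 0.3468]
ee_rot: [-0.0, 0.706, 0.708, -0.001]
ft_force: [0.7, -0.6, -1.3]
gripper_width: 0.0473
grip_force: 20.0
```

Call:
carry_out([
  [-30,7,0],
  [-30,7,0],
  [-30,7,0],
  [-30,7,0],
  [-30,7,0],
], yaw=[0,0,0,0,0], fingers=[35,35,35,35,35])

```text
t: 27.07
position: [0.5044, 0.0971, 0.3468]
ee_rot: [-0.0, 0.707, 0.707, -0.0]
ft_force: [1.0, 0.1, -1.2]
gripper_width: 0.0475
grip_force: 20.0
```

Call:
carry_out([
  [-30,7,0],
  [-30,7,0],
  [-30,7,0],
  [-30,6,0],
  [-20,4,0],
], yaw=[0,0,0,0,0], fingers=[35,35,35,35,35])

```text
t: 27.48
position: [0.5361, -0.0441, 0.3468]
ee_rot: [0.0, 0.707, 0.707, -0.0]
ft_force: [1.1, 0.3, -0.7]
gripper_width: 0.0475
grip_force: 20.0
```

Call:
carry_out([
  [-15,0,0],
  [0,0,0],
  [0,0,0],
  [0,0,0],
  [0,0,0],
], yaw=[0,0,0,0,0], fingers=[35,35,35,35,35])

```text
t: 27.9
position: [0.5353, -0.0553, 0.3471]
ee_rot: [-0.001, 0.706, 0.708, -0.0]
ft_force: [0.1, 0.1, -1.5]
gripper_width: 0.048
grip_force: 20.0
```

```bash
python3 w.py w6 rack; python3 c4.py w6
```

```text
[ 0.5353 -0.0553  0.3471] [-6.000e-04  7.063e-01  7.079e-01 -2.000e-04] 27.9
cam [0.5357 0.0285 0.3276] axis [ 0.001 -0.3   -0.954]
rack 0.75 318 100 [0.5385 0.0167 0.0102]
coaster [596 356   4   4   6] z 0.2523 mid [ 0.8552 -0.2578] ext [0.005 0.004] circ [ 855.2 -257.8] 3.3
red none
green none
cork [ 249  115   81   76 4671] z 0.0092 mid [ 0.5122 -0.0314] ext [0.074 0.07 ] circ [512.2 -29.3] 38.2
cork [ 246   18   85   86 5612] z 0.009 mid [0.513  0.0485] ext [0.072 0.069] circ [513.1  46.1] 37.5
corkB [ 307   74   72   71 4024] z 0.0092 mid [0.5606 0.0081] ext [0.063 0.061] circ [559.7   7.9] 32.7
```

View pics/w6.png

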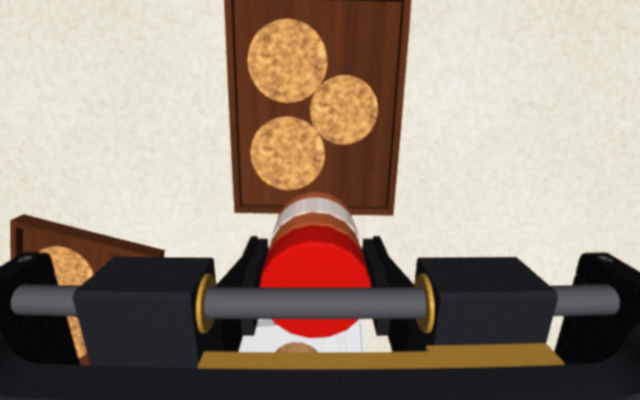

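The back cork is at pixel (344,109), which gives (0.560,0.008). I'll place the red jar there.

Call:
carry_out([
  [14,5,0],
  [20,8,0],
  [20,8,0],
  [10,4,0],
  [0,0,0],
], yaw=[0,0,0,0,0], fingers=[35,35,35,35,35])

```text
t: 28.42
position: [0.561, 0.01, 0.3475]
ee_rot: [0.0, 0.705, 0.709, 0.0]
ft_force: [0.1, -0.1, -1.0]
gripper_width: 0.0476
grip_force: 20.0
```

Call:
carry_out([
  [0,0,20],
  [0,0,30],
  [0,0,30],
  [0,0,20],
  [0,0,7],
], yaw=[0,0,0,0,0], fingers=[35,35,35,35,35])

```text
t: 28.83
position: [0.5591, 0.0073, 0.2374]
ee_rot: [-0.003, 0.707, 0.708, -0.002]
ft_force: [-1.2, 1.0, -0.6]
gripper_width: 0.0477
grip_force: 20.0
```

Call:
carry_out([
  [0,0,2],
  [0,0,1],
  [0,0,0],
  [0,0,0],
  [0,0,0],
], yaw=[0,0,0,0,0], fingers=[35,35,35,35,35])

```text
t: 29.25
position: [0.5611, 0.0075, 0.2387]
ee_rot: [0.001, 0.707, 0.707, 0.001]
ft_force: [-0.0, 0.3, -1.7]
gripper_width: 0.0474
grip_force: 20.0
```

Call:
carry_out([
  [0.7,-0.3,3],
  [0,0,3],
  [0,0,2],
  [0,0,0],
  [0,0,0],
], yaw=[0,0,0,0,0], fingers=[35,35,35,35,35])

```text
t: 29.67
position: [0.5603, 0.0084, 0.2291]
ee_rot: [-0.0, 0.707, 0.707, -0.0]
ft_force: [-0.3, -0.2, -2.2]
gripper_width: 0.0476
grip_force: 20.0
```

Call:
carry_out([
  [0,0,1],
  [0,0,0],
  [0,0,0],
], yaw=[0,0,0], fingers=[35,35,35])

```text
t: 29.92
position: [0.5604, 0.0084, 0.2283]
ee_rot: [-0.0, 0.707, 0.707, -0.0]
ft_force: [0.9, 0.1, -1.5]
gripper_width: 0.0475
grip_force: 20.0
```

Call:
carry_out([
  [0,0,1],
  [0,0,0],
  [0,0,0],
], yaw=[0,0,0], fingers=[35,35,35])

```text
t: 30.17
position: [0.5604, 0.0083, 0.228]
ee_rot: [0.0, 0.707, 0.707, 0.0]
ft_force: [-0.2, 0.3, 5.5]
gripper_width: 0.0475
grip_force: 20.0
```

Call:
carry_out([
  [0,0,0],
  [0,0,0],
  [0,0,0],
  [0,0,0],
  [0,0,-10],
], yaw=[0,0,0,0,0], fingers=[75,75,75,75,75])

```text
t: 30.58
position: [0.5597, 0.0084, 0.236]
ee_rot: [-0.002, 0.707, 0.707, -0.001]
ft_force: [0.1, -0.6, -0.4]
gripper_width: 0.071
grip_force: 0.0
```

Call:
carry_out([
  [0,0,-20],
  [0,0,-40],
  [0,0,-41],
  [0,0,-41],
  [0,0,-40],
], yaw=[0,0,0,0,0], fingers=[75,75,75,75,75])

```text
t: 31.0
position: [0.5599, 0.0085, 0.422]
ee_rot: [0.0, 0.707, 0.707, 0.0]
ft_force: [0.2, 0.1, -0.0]
gripper_width: 0.0748
grip_force: 0.0
```

Call:
carry_out([
  [0,0,-23],
  [-25,-4,0],
  [-38,-6,0],
  [-38,-6,0],
  [-38,-6,0],
], yaw=[0,0,0,0,0], fingers=[60,60,60,60,60])

```text
t: 31.42
position: [0.5378, -0.1314, 0.4435]
ee_rot: [0.001, 0.706, 0.708, 0.0]
ft_force: [0.7, -0.2, 0.6]
gripper_width: 0.0605
grip_force: 0.0
```

Call:
carry_out([
  [-38,-6,0],
  [-38,-6,0],
  [-38,-6,0],
  [-26,-6,0],
  [0,0,0],
], yaw=[0,0,0,0,0], fingers=[60,60,60,60,60])

```text
t: 31.83
position: [0.5136, -0.2758, 0.443]
ee_rot: [0.002, 0.709, 0.706, -0.001]
ft_force: [0.2, -0.3, -0.2]
gripper_width: 0.06
grip_force: 0.0
```

Call:
carry_out([
  [0,0,0],
  [0,0,0],
  [0,0,0],
  [0,0,0],
  [0,0,0],
], yaw=[0,0,0,0,0], fingers=[60,60,60,60,60])

```text
t: 32.25
position: [0.5149, -0.2694, 0.4425]
ee_rot: [-0.0, 0.706, 0.708, 0.0]
ft_force: [0.7, -0.2, -0.2]
gripper_width: 0.0602
grip_force: 0.0
```

```bash
python3 w.py w7 mill oil; python3 - <<'E'
from h import *
W=np.load("w7_W.npy");z=W[...,2]
for c in ((.514,-.2705),(.524,-.3695)):
    m=(z>.19)&(z<.205)&(np.hypot(W[...,0]-c[0],W[...,1]-c[1])<.03)
    if m.sum():P=W[m];print(m.sum(),((P.min(0)+P.max(0))/2).round(4),np.ptp(P,0).round(3))
E
```

```text
[ 0.5149 -0.2694  0.4425] [-1.000e-04  7.061e-01  7.081e-01  1.000e-04] 32.25
cam [ 0.5152 -0.1858  0.4229] axis [ 0.002 -0.301 -0.954]
mill 0.96 312 189 [ 0.5136 -0.2558  0.1843]
oil 0.67 326 269 [ 0.5262 -0.3469  0.1353]
1402 [ 0.515  -0.272   0.1941] [0.033 0.033 0.008]
928 [ 0.525  -0.37    0.1946] [0.029 0.028 0.008]
```

Call:
carry_out([
  [-1,0,20],
  [0,0,35],
  [0,0,30],
  [0,0,19],
  [0,0,0],
], yaw=[0,0,0,0,0], fingers=[60,60,60,60,60])

```text
t: 32.82
position: [0.5134, -0.2705, 0.3341]
ee_rot: [-0.005, 0.707, 0.708, -0.001]
ft_force: [-0.5, 0.3, 1.1]
gripper_width: 0.0599
grip_force: 0.0
```

Call:
carry_out([
  [0,0,0],
  [0,0,0],
  [0,0,0],
  [0,0,0],
  [0,0,0],
], yaw=[0,0,0,0,0], fingers=[60,60,20,20,20], squeeze=30)

```text
t: 33.23
position: [0.5149, -0.2719, 0.3398]
ee_rot: [0.001, 0.707, 0.707, 0.0]
ft_force: [0.6, -0.1, -0.7]
gripper_width: 0.0469
grip_force: 0.0
```

Call:
carry_out([
  [0,0,0],
  [0,0,0],
  [0,0,0],
  [0,0,0],
  [0,0,0],
], yaw=[0,0,0,0,0], fingers=[20,20,20,20,20])

```text
t: 33.65
position: [0.5146, -0.2718, 0.3389]
ee_rot: [0.0, 0.707, 0.707, -0.0]
ft_force: [-1.0, 0.0, 4.5]
gripper_width: 0.0333
grip_force: 30.0
```

Call:
carry_out([
  [0,0,-15],
  [0,0,-25],
  [0,0,-30],
  [0,0,-25],
  [0,0,0],
], yaw=[0,0,0,0,0], fingers=[20,20,20,20,20])

```text
t: 34.07
position: [0.5157, -0.2723, 0.4379]
ee_rot: [0.005, 0.707, 0.708, 0.001]
ft_force: [0.9, -0.7, -1.1]
gripper_width: 0.033
grip_force: 30.0
```

Call:
carry_out([
  [14,0,0],
  [25,0,0],
  [25,-1,0],
  [25,-1,0],
  [25,-1,0],
], yaw=[0,0,0,0,0], fingers=[20,20,20,20,20])

```text
t: 34.48
position: [0.5103, -0.1555, 0.4305]
ee_rot: [-0.003, 0.707, 0.707, -0.001]
ft_force: [1.5, 0.2, -3.1]
gripper_width: 0.0335
grip_force: 30.0
```

Call:
carry_out([
  [25,-1,0],
  [25,-1,0],
  [25,-1,0],
  [25,0,0],
  [25,0,0],
], yaw=[0,0,0,0,0], fingers=[20,20,20,20,20])

```text
t: 34.9
position: [0.5069, -0.0305, 0.4307]
ee_rot: [-0.003, 0.707, 0.707, -0.001]
ft_force: [-0.1, 0.3, -3.0]
gripper_width: 0.0333
grip_force: 30.0
```

Call:
carry_out([
  [25,0,0],
  [25,0,0],
  [20,0,0],
  [10,0,0],
  [0,0,0],
], yaw=[0,0,0,0,0], fingers=[20,20,20,20,20])

```text
t: 35.32
position: [0.5071, 0.0496, 0.4314]
ee_rot: [-0.002, 0.706, 0.709, -0.001]
ft_force: [0.3, 0.5, -2.4]
gripper_width: 0.033
grip_force: 30.0
```

Call:
carry_out([
  [0,0,0],
  [0,0,0],
  [0,0,0],
  [0,0,0],
  [0,0,0],
], yaw=[0,0,0,0,0], fingers=[20,20,20,20,20])

```text
t: 35.73
position: [0.5084, 0.0464, 0.4333]
ee_rot: [0.0, 0.707, 0.707, -0.0]
ft_force: [0.2, -0.1, -2.6]
gripper_width: 0.0334
grip_force: 30.0
```

Call:
carry_out([
  [1,0,15],
  [0,0,25],
  [0,0,25],
  [0,0,12],
  [0,0,5],
], yaw=[0,0,0,0,0], fingers=[20,20,20,20,20])

```text
t: 36.15
position: [0.5077, 0.0478, 0.3493]
ee_rot: [-0.002, 0.707, 0.707, -0.001]
ft_force: [0.1, 0.1, -3.7]
gripper_width: 0.0331
grip_force: 30.0
```

Call:
carry_out([
  [0,0,0],
  [0,0,0],
  [0,0,2],
  [0,0,2],
  [0,0,0],
], yaw=[0,0,0,0,0], fingers=[20,20,20,20,20])

```text
t: 36.57
position: [0.5084, 0.0483, 0.3479]
ee_rot: [0.0, 0.707, 0.707, 0.0]
ft_force: [-0.3, -0.2, -3.5]
gripper_width: 0.0332
grip_force: 30.0
```

Call:
carry_out([
  [0,0,0],
  [0,0,0],
  [0,0,1],
  [0,0,0],
  [0,0,0],
], yaw=[0,0,0,0,0], fingers=[20,20,20,20,20])

```text
t: 36.98
position: [0.5083, 0.0483, 0.3463]
ee_rot: [-0.0, 0.707, 0.707, -0.0]
ft_force: [-0.6, -0.4, -2.2]
gripper_width: 0.0331
grip_force: 30.0
```

Call:
carry_out([
  [0,0,1],
  [0,0,0],
  [0,0,0],
], yaw=[0,0,0], fingers=[20,20,20])

```text
t: 37.23
position: [0.5083, 0.0483, 0.3452]
ee_rot: [-0.0, 0.707, 0.707, -0.0]
ft_force: [-0.1, 0.8, -3.0]
gripper_width: 0.0334
grip_force: 30.0
```

Call:
carry_out([
  [-0.7,0,1.5],
  [0,0,0],
  [0,0,0],
], yaw=[0,0,0], fingers=[20,20,20])

```text
t: 37.48
position: [0.5083, 0.0476, 0.3437]
ee_rot: [-0.0, 0.707, 0.707, -0.0]
ft_force: [0.2, -0.3, -2.7]
gripper_width: 0.0333
grip_force: 30.0
```

Call:
carry_out([
  [0,0,1],
  [0,0,0],
  [0,0,0],
], yaw=[0,0,0], fingers=[20,20,20])

```text
t: 37.73
position: [0.5084, 0.0476, 0.3429]
ee_rot: [0.0, 0.707, 0.707, 0.0]
ft_force: [-0.3, -0.7, -1.9]
gripper_width: 0.0332
grip_force: 30.0
```

Call:
carry_out([
  [0,0,0.8],
  [0,0,0],
  [0,0,0],
], yaw=[0,0,0], fingers=[20,20,20])

```text
t: 37.98
position: [0.5084, 0.0476, 0.3429]
ee_rot: [0.0, 0.707, 0.708, 0.0]
ft_force: [-1.2, 0.2, 5.4]
gripper_width: 0.0332
grip_force: 30.0
```

Call:
carry_out([
  [0,0,0],
  [0,0,0],
  [0,0,0],
  [0,0,0],
  [0,0,-10],
], yaw=[0,0,0,0,0], fingers=[60,60,60,60,60])

```text
t: 38.4
position: [0.5077, 0.0476, 0.3507]
ee_rot: [-0.002, 0.707, 0.707, -0.001]
ft_force: [-0.0, -1.0, 0.1]
gripper_width: 0.0567
grip_force: 0.0
```

Call:
carry_out([
  [0,0,-30],
  [0,0,-35],
  [0,0,-25],
  [-20,0,0],
  [-37,0,0],
], yaw=[0,0,0,0,0], fingers=[60,60,60,60,60])

```text
t: 38.82
position: [0.5085, -0.0076, 0.445]
ee_rot: [0.002, 0.705, 0.709, 0.002]
ft_force: [-0.1, 0.3, -0.2]
gripper_width: 0.0602
grip_force: 0.0
```

Call:
carry_out([
  [-38,2,0],
  [-38,2,0],
  [-38,2,0],
  [-38,2,0],
  [-38,2,0],
], yaw=[0,0,0,0,0], fingers=[60,60,60,60,60])

```text
t: 39.23
position: [0.5183, -0.2011, 0.4428]
ee_rot: [0.0, 0.707, 0.707, 0.0]
ft_force: [0.7, 1.0, -0.9]
gripper_width: 0.0601
grip_force: 0.0
```

Call:
carry_out([
  [-38,2,0],
  [-38,2,0],
  [-38,2,0],
  [-38,0,0],
  [-18,0,0],
], yaw=[0,0,0,0,0], fingers=[60,60,60,60,60])

```text
t: 39.65
position: [0.5243, -0.374, 0.4426]
ee_rot: [0.002, 0.708, 0.706, -0.001]
ft_force: [0.6, 0.3, 0.1]
gripper_width: 0.06
grip_force: 0.0
```

Call:
carry_out([
  [0,0,0],
  [0,0,0],
  [0,0,0],
  [0,0,0],
  [0,0,0],
], yaw=[0,0,0,0,0], fingers=[60,60,60,60,60])

```text
t: 40.07
position: [0.5249, -0.3677, 0.4424]
ee_rot: [-0.0, 0.706, 0.708, 0.0]
ft_force: [-0.3, 0.6, 0.1]
gripper_width: 0.0601
grip_force: 0.0
```

Call:
carry_out([
  [-0.7,-0.5,20],
  [0,0,35],
  [0,0,30],
  [0,0,15],
  [0,0,4.5],
], yaw=[0,0,0,0,0], fingers=[60,60,60,60,60])

```text
t: 40.48
position: [0.5236, -0.3681, 0.3343]
ee_rot: [-0.004, 0.706, 0.708, 0.0]
ft_force: [-0.2, 1.3, 0.1]
gripper_width: 0.0598
grip_force: 0.0
```

Call:
carry_out([
  [0,0,0],
  [0,0,0],
  [0,0,0],
  [0,0,0],
  [0,0,0],
], yaw=[0,0,0,0,0], fingers=[60,60,15,15,15])

```text
t: 40.9
position: [0.5245, -0.3702, 0.3391]
ee_rot: [0.001, 0.707, 0.708, -0.0]
ft_force: [0.1, 0.2, -0.2]
gripper_width: 0.0478
grip_force: 0.0
```

Call:
carry_out([
  [0,0,0],
  [0,0,0],
  [0,0,0],
  [0,0,0],
  [0,0,0],
], yaw=[0,0,0,0,0], fingers=[15,15,15,15,15])

```text
t: 41.32
position: [0.5244, -0.3702, 0.3379]
ee_rot: [0.0, 0.707, 0.707, 0.0]
ft_force: [0.7, 0.4, 2.4]
gripper_width: 0.0277
grip_force: 30.0
```

Call:
carry_out([
  [0,0,-15],
  [0,0,-25],
  [0,0,-25],
  [0,0,-15],
  [0,0,0],
], yaw=[0,0,0,0,0], fingers=[15,15,15,15,15])

```text
t: 41.73
position: [0.5248, -0.3705, 0.4205]
ee_rot: [0.003, 0.707, 0.707, -0.0]
ft_force: [1.0, -1.2, -3.3]
gripper_width: 0.0279
grip_force: 30.0
```

Call:
carry_out([
  [14,0,0],
  [25,-1,0],
  [25,-1,0],
  [25,-2,0],
  [25,-1,0],
], yaw=[0,0,0,0,0], fingers=[15,15,15,15,15])

```text
t: 42.15
position: [0.5178, -0.2537, 0.4147]
ee_rot: [-0.003, 0.707, 0.707, -0.0]
ft_force: [0.1, -0.6, -4.3]
gripper_width: 0.0275
grip_force: 30.0
```

Call:
carry_out([
  [25,-2,0],
  [25,-1,0],
  [25,-2,0],
  [25,-1,0],
  [25,-2,0],
], yaw=[0,0,0,0,0], fingers=[15,15,15,15,15])

```text
t: 42.57
position: [0.5097, -0.1288, 0.4152]
ee_rot: [-0.003, 0.707, 0.707, -0.001]
ft_force: [0.9, -0.1, -4.4]
gripper_width: 0.0274
grip_force: 30.0
```

Call:
carry_out([
  [25,-1,0],
  [25,-2,0],
  [25,-1,0],
  [15,0,0],
  [10,0,0],
], yaw=[0,0,0,0,0], fingers=[15,15,15,15,15])

```text
t: 42.98
position: [0.5051, -0.0284, 0.4154]
ee_rot: [-0.003, 0.706, 0.708, -0.001]
ft_force: [-0.4, -0.1, -4.2]
gripper_width: 0.0274
grip_force: 30.0
```

Call:
carry_out([
  [0,0,0],
  [0,0,0],
  [0,0,0],
  [0,0,0],
  [0,0,0],
], yaw=[0,0,0,0,0], fingers=[15,15,15,15,15])

```text
t: 43.4
position: [0.507, -0.032, 0.4174]
ee_rot: [0.0, 0.707, 0.707, -0.0]
ft_force: [0.7, -0.4, -3.3]
gripper_width: 0.0273
grip_force: 30.0
```

Call:
carry_out([
  [0.5,0.5,15],
  [0,0,25],
  [0,0,20],
  [0,0,8],
  [0,0,3],
], yaw=[0,0,0,0,0], fingers=[15,15,15,15,15])

```text
t: 43.82
position: [0.507, -0.0311, 0.3451]
ee_rot: [-0.002, 0.707, 0.707, -0.001]
ft_force: [0.9, 0.0, -4.3]
gripper_width: 0.0276
grip_force: 30.0
```

Call:
carry_out([
  [0,0,0],
  [0,0,0],
  [0,0,0],
  [0,0,0],
  [0,0,0],
], yaw=[0,0,0,0,0], fingers=[15,15,15,15,15])

```text
t: 44.23
position: [0.5076, -0.0306, 0.3474]
ee_rot: [0.001, 0.707, 0.707, 0.0]
ft_force: [0.3, 0.1, -3.5]
gripper_width: 0.0276
grip_force: 30.0
```

Call:
carry_out([
  [0,0,1.5],
  [0,0,0],
  [0,0,0],
], yaw=[0,0,0], fingers=[15,15,15])

```text
t: 44.48
position: [0.5073, -0.0305, 0.3451]
ee_rot: [0.0, 0.707, 0.707, -0.0]
ft_force: [-0.7, 0.4, -4.3]
gripper_width: 0.0278
grip_force: 30.0
```

Call:
carry_out([
  [0,0,1],
  [0,0,0],
  [0,0,0],
], yaw=[0,0,0], fingers=[15,15,15])

```text
t: 44.73
position: [0.5074, -0.0306, 0.344]
ee_rot: [-0.0, 0.707, 0.707, -0.0]
ft_force: [-0.9, 0.3, -4.7]
gripper_width: 0.0278
grip_force: 30.0
```

Call:
carry_out([
  [-0.7,0,1.2],
  [0,0,0],
  [0,0,0],
], yaw=[0,0,0], fingers=[15,15,15])

```text
t: 44.98
position: [0.5074, -0.0313, 0.3427]
ee_rot: [-0.0, 0.707, 0.707, -0.0]
ft_force: [-0.5, 0.9, -4.1]
gripper_width: 0.0279
grip_force: 30.0
```

Call:
carry_out([
  [0,0,1],
  [0,0,0],
  [0,0,0],
], yaw=[0,0,0], fingers=[15,15,15])

```text
t: 45.23
position: [0.5074, -0.0313, 0.3419]
ee_rot: [0.0, 0.707, 0.707, 0.0]
ft_force: [-1.0, -0.9, -3.3]
gripper_width: 0.0272
grip_force: 30.0
```

Call:
carry_out([
  [0,0,0.7],
  [0,0,0],
  [0,0,0],
], yaw=[0,0,0], fingers=[15,15,15])

```text
t: 45.48
position: [0.5075, -0.0313, 0.3418]
ee_rot: [0.0, 0.707, 0.707, 0.0]
ft_force: [-0.8, -0.0, 5.1]
gripper_width: 0.0276
grip_force: 30.0
```

Contact made. I'll release, lift, back away and check.

Call:
carry_out([
  [0,0,0],
  [0,0,0],
  [0,0,0],
  [0,0,0],
  [0,0,-10],
], yaw=[0,0,0,0,0], fingers=[60,60,60,60,60])

```text
t: 45.9
position: [0.5068, -0.0312, 0.3499]
ee_rot: [-0.002, 0.707, 0.707, -0.001]
ft_force: [-0.1, -0.4, -0.3]
gripper_width: 0.0532
grip_force: 0.0
```

Call:
carry_out([
  [0,0,-30],
  [0,0,-35],
  [0,0,-30],
  [-20,0,0],
  [-37,0,0],
], yaw=[0,0,0,0,0], fingers=[60,60,60,60,60])

```text
t: 46.32
position: [0.5075, -0.0863, 0.4495]
ee_rot: [0.002, 0.705, 0.709, 0.002]
ft_force: [1.4, -0.3, 0.0]
gripper_width: 0.0598
grip_force: 0.0
```

Call:
carry_out([
  [-38,0,0],
  [-38,0,0],
  [-20,0,0],
  [0,0,0],
  [0,0,0],
], yaw=[0,0,0,0,0], fingers=[60,60,60,60,60])

```text
t: 46.73
position: [0.5074, -0.1853, 0.4465]
ee_rot: [-0.0, 0.708, 0.707, 0.0]
ft_force: [-0.3, -0.7, -0.4]
gripper_width: 0.0599
grip_force: 0.0
```

```bash
python3 s.py s3; python3 - <<'E'
from h import *
im,d=viewer.get_image("top")
f=np.load("top0.npz")
for nm,D in (("before",f["d"]),("after",d)):
    W=cloud("top",D);z=W[...,2]
    for n,c in (("oil",(.507,-.031)),("mill",(.508,.048))):
        m=(z>.19)&(z<.21)&(np.hypot(W[...,0]-c[0],W[...,1]-c[1])<.04);P=W[m]
        print(nm,n,m.sum(),P.mean(0).round(4) if len(P) else None)
    for n,c,zz in (("back",(.56,.008),.08),("coaster",(.424,.274),.094)):
        m=(abs(z-zz)<.005)&(np.hypot(W[...,0]-c[0],W[...,1]-c[1])<.04);P=W[m]
        if len(P):print(nm,n,m.sum(),P.mean(0).round(4))
E
```

```text
[ 0.5073 -0.1842  0.4463] [-0.8 -0.1 -1. ] 46.7833
before oil 143 [ 0.5074 -0.0306  0.1997]
before mill 188 [0.5074 0.0474 0.1961]
before back 294 [0.5593 0.0076 0.0802]
after oil 144 [ 0.5062 -0.0306  0.1999]
after mill 184 [0.5062 0.0476 0.1962]
after back 294 [0.5586 0.0092 0.0798]
after coaster 314 [0.4232 0.2732 0.094 ]
```

View pics/s3.png

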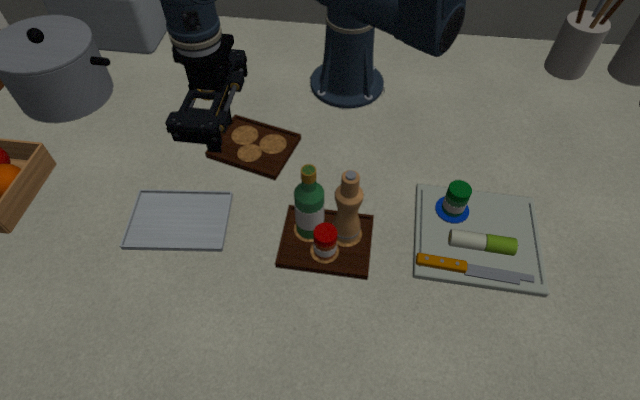

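The bottle (308,205), mill (347,205) and red jar (325,243) stand in the caddy within about 1–2 mm of where they should be. The green jar is on the coaster (456,203), and the leek and knife have not moved.

```bash
python3 -c "
from h import *
print(ticket.finish_job())"
```

```text
the job is handed in; nothing more can be done
None
```

The job is done and handed in at about 47 s: the green-lidded jar is on the coaster, the red-lidded jar is on the back cork spot, and the bottle and mill are back upright within about 1–2 mm of their spots, with the leek and knife untouched.

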